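# Cover the steel pots on the slide bench with their own lids

## Robot

A 7-joint arm with a two-finger parallel gripper is mounted at the origin on the work surface. World frame = base frame: x ahead of the robot, y to its left, z up, the work surface at z = 0. Lengths are in m, angles in degrees, forces in N, time in s.
With the tool pointing down it reaches from about 0.425 to 0.875 m from the base axis. Payload 4.7 kg.
Tool frame: the origin (TCP) lies between the finger pads; the fingertips stand 8 mm ahead of it and the grasp point (between the pads) lies 11 mm behind it (env.tip_extent is the distance from the TCP to the fingertips, in m); z points along the fingers, y is the line along which they close (so a half turn about z gives the same grasp; the last joint's range is limited). The gripper opens to 87 mm and grips with 3 to 60 N. Pads are 19 mm wide; open, the fingers measure 117 mm over their backs; the gripper's body (75 mm by 190 mm) begins 51 mm behind the grasp point.
Start: joints at [72.428, 18.392, -4.016, 83.108, 1.295, 78.541, -3.26], TCP at [0.205, -0.617, 0.231] pointing down, gripper open.
Joint ranges: [-163.93, 163.93], [-17.29, 119.83], [-79.2, 71.16], [3.27, 140.29], [-89.18, 269.18], [5.43, 117.66], [-154.24, 154.24]. Speed limits (degrees/s): [147.25, 147.25, 180, 180, 180, 180, 180].

## Interface

Orientations are given as [roll, pitch, yaw] about the fixed x, y, z axes, in that order (R = Rz(yaw) Ry(pitch) Rx(roll)).
In Python, from cell import sensors, vision, workorder, env gives the robot as it stands.
- The arm moves only by the tool drive_tool, never from a script. Its argument "moves" is a list of rows, each an object of numbers: "x", "y", "z": the shift along the tool's x, y, z in mm; "rx", "ry", "rz": the turn, a rotation vector about the tool's x, y, z in rad; "fingers": the closure, from -1 (fully open) to 1 (shut). In form: [{"x": .., "y": .., "z": .., "rx": .., "ry": .., "rz": .., "fingers": ..}, ...]. A call has 1 to 20 rows; each row is the pose to reach, as a shift and turn from the pose commanded when the call began, along the tool's axes at that moment; what a row does not reach only later rows make up. A row lasts 1/8 s, in which the tool goes at most 62.5 mm and 10.7 degrees, less where a joint would pass 70% of its speed; a pose out of reach is approached as far as the arm can. A call with a gripper value outside its range is refused whole. The fingers move at their own pace and stop on an object; "force" is the grip in N (left out, the last holds). Time passes only in rows, so rows that repeat a pose let the fingers close. It gives the time, the measured TCP pose, the force, the opening and the grip force at its end, in the units of the state.
- sensors.get_obs(): the state, without advancing time (a new reading comes with each control period).
- vision.read_camera(name): name is "scene" or "top" or "wrist"; returns a dict with "image" (480x640x3 uint8, red, green, blue), "fx", "fy", "cx", "cy" (pixels), "R" (3x3) and "t" (3): a world point X has camera coordinates R X + t. Camera axes: x right, y down, z forward; pixel columns grow to the right and rows downward; lengths in m; the calibration is good to about 2 mm. A picture is of the moment at which its call begins. There is no depth.
- workorder.sign_off(): hands the job in; it is judged then, once.
The state is a dict: "time_s": time; "qpos": joint angles; "joint_velocities": joint speeds; "effort": joint torques, N m; "tool_pos": TCP position; "tool_rot": TCP orientation; "force": force on the tool from outside, world axes, zero at the start; "wrist_torque": the same for the moment, N m; "grip_width": finger opening in m; "grasp_force": force on a finger pad.
Only numpy, scipy, OpenCV 4.12 (cv2) and the standard library are available. Lean on these libraries where they do the work, as an engineer would, in place of code of your own. Each camera call takes 0.05 s, during which the arm holds its last target. There are 200 camera calls.

## Task

Cover the four open steel pots on the slide bench to keep the dust out: pick up the four loose lids with black grips one after another and set each on the one pot whose shape and size it fits, fully home so that it sits flat on the rim all round. Leave the pots, the little closed jar and the glass dish standing where they are.

Things in the scene. Friction and masses are not known exactly. Their poses are not given: they have to be found in the camera images.
- big_lid: Loose round plain steel lid, right way up: plate 118 mm across, 3 mm thick, over a boss 86 mm across, 5 mm deep; central upright black knob 22 mm across, from 8 to 32 mm above the origin. Origin: centre of the boss's underside, z up. Fits only the large round pot; when seated the plate lies on the rim and the origin is 5 mm below the rim. About 110 g.
- small_lid: Loose round plain steel lid, right way up: plate 84 mm across, 3 mm thick, over a boss 52 mm across, 5 mm deep; central upright black knob 22 mm across, from 8 to 32 mm above the origin. Origin: centre of the boss's underside, z up. Fits only the small round pot; when seated the plate lies on the rim and the origin is 5 mm below the rim. About 70 g.
- trough_lid: Loose rectangular plain steel lid, right way up: plate 120 (x) by 84 mm (y), 3 mm thick, over a boss 90 by 54 mm, 5 mm deep; central black bar grip 48 (x) by 12 mm (y), from 8 to 32 mm above the origin. Origin: centre of the boss's underside, z up. Fits only the slide trough, either way round; seated, the plate lies on the rim, origin 5 mm below it. About 110 g.
- narrow_lid: Loose rectangular plain steel lid, right way up: plate 132 (x) by 60 mm (y), 3 mm thick, over a boss 102 by 30 mm, 5 mm deep; central black bar grip 48 (x) by 12 mm (y), from 8 to 32 mm above the origin. Origin: centre of the boss's underside, z up. Fits only the narrow box, either way round; seated, the plate lies on the rim, origin 5 mm below it. About 90 g.
- big_pot: Large round open steel pot with white cassettes in it: 110 mm across outside, 104 mm inside, 60 mm high. Loose, about 450 g. Origin: centre of its underside, z up.
- small_pot: Small round open steel pot with little metal moulds in it: 76 mm across outside, 70 mm inside, 50 mm high. Loose, about 300 g. Origin: centre of its underside, z up.
- trough: Rectangular open steel slide trough with a row of glass slides in it: 112 mm (its x) by 76 mm (its y) outside, 106 by 70 mm inside, 55 mm high. Loose, about 450 g. Origin: centre of its underside, z up.
- narrow_box: Long narrow open steel instrument box with needles lying in it: 124 mm (its x) by 52 mm (its y) outside, 118 by 46 mm inside, 40 mm high. Loose, about 350 g. Origin: centre of its underside, z up.
- closed_jar: Bystander: little round steel jar, 61 mm across, already closed by its lid with a black knob 16 mm across, 58 mm high in all. Loose. Origin: centre of its underside.
- glass_dish: Bystander: flat round covered glass dish, 60 mm across, 15 mm high, without a knob. Loose. Origin: centre of its underside.
There are look-alikes about, which are no part of the job. Leave any yellow look-alike of the big_lid alone. Leave any yellow look-alike of the small_pot alone.

How it is judged (in metres and radians):
At the end, for the whole second after the job is handed in: Each lid lies on its own pot: centres within 12 mm, home (lid origin 2.5 to 9 mm below the rim, nominally 5), level within 0.06 rad, rectangular lids within 0.3 rad of their pot's long direction (either way round), pots upright within 0.06 rad, lids and pots at rest (horizontal distance between big_lid and big_pot below 0.012 m and z of big_lid in the frame of big_pot between 0.051 and 0.0575 m and angle between each of big_lid, big_pot, small_lid, small_pot, trough_lid, trough, narrow_lid, narrow_box's own z axis and vertical below 0.06 rad and linear speed of each of big_lid, big_pot, small_lid, small_pot, trough_lid, trough, narrow_lid, narrow_box below 0.02 m/s and horizontal distance between small_lid and small_pot below 0.012 m and z of small_lid in the frame of small_pot between 0.041 and 0.0475 m and horizontal distance between trough_lid and trough below 0.012 m and z of trough_lid in the frame of trough between 0.046 and 0.0525 m and angle between the x axis of trough_lid and the x axis of trough, either way round below 0.3 rad and horizontal distance between narrow_lid and narrow_box below 0.012 m and z of narrow_lid in the frame of narrow_box between 0.031 and 0.0375 m and angle between the x axis of narrow_lid and the x axis of narrow_box, either way round below 0.3 rad); the robot touches nothing.
It fails at once if one of the four open pots is moved more than 30 mm from where it stood (distance of any of big_pot, small_pot, trough, narrow_box from where it was at the start of the episode above 0.03 m).
It fails at once if the closed jar is moved more than 30 mm (distance of closed_jar from where it was at the start of the episode above 0.03 m).
It fails at once if the glass dish is moved more than 30 mm (distance of glass_dish from where it was at the start of the episode above 0.03 m).
It also fails if it takes over 99 s, if anything falls off the work surface, if the arm or the gripper's body presses on something with over 40 N, if the wrist force passes 120 N, or if a joint passes its speed limit or range.

## Working session

There is one attempt and no reset: what is moved stays moved. The work goes in short steps, Python scripts to look and compute and a tool call to move; the robot and the scene stay as the last step left them, time stands still between calls to the robot, and variables do not carry over. Pictures are saved under pics/ and viewed, at most 14 in all, crops included, and the job is handed in when it is done.

Besides the shell and the picture viewer there is one more tool, called after "Request:" as name(argument=value, ...) on one line, values as JSON. drive_tool: Moves the arm, as the interface text tells. Its arguments: {"type":"object","properties":{"moves":{"type":"array"},"force":{"type":"number"}},"required":["moves"]}

```bash
ls; mkdir -p pics; python3 - <<'E'
from cell import sensors, vision, env
import cv2,numpy as np
np.set_printoptions(precision=4,suppress=True)
o=sensors.get_obs(); print({k:o[k] for k in('time_s','tool_pos','tool_rot','grip_width')}, env.tip_extent)
for n in("scene","top","wrist"):
    c=vision.read_camera(n); np.savez(f"{n}0.npz",**c); cv2.imwrite(f"pics/{n}0.png",c["image"][:,:,::-1])
    print(n,c["fx"],c["fy"],c["cx"],c["cy"],-np.array(c["R"]).T@c["t"],np.array(c["R"]).tolist())
E
```

```text
pics
{'time_s': 0.0, 'tool_pos': array([ 0.2047, -0.6163,  0.2295]), 'tool_rot': array([-179.8903,    0.006 ,   18.3805]), 'grip_width': 0.08710969897164195} 0.008
scene 516.0135123630956 516.0135123630956 315.9257503466983 243.16433183134515 [0.8484 0.587  0.703 ] [[-0.8364789873035978, 0.5478764992443964, -0.011586430651947142], [0.3845477653678746, 0.571788556815805, -0.724693633506652], [-0.3904176224892028, -0.6106465326768048, -0.6889737964390766]]
top 434.8374032342828 434.8374032342828 318.90945152788487 242.75969892174982 [ 0.3786 -0.0053  0.9135] [[0.026552283004551903, -0.9996444607514147, -0.0024348216072468207], [-0.996528084934782, -0.026277082878453876, -0.07900184081155558], [0.07890977254726872, 0.0045240473485365, -0.9968714966293932]]
wrist 410.82883095266766 410.82883095266766 312.89425317106134 238.0753312535101 [ 0.2672 -0.5956  0.3829] [[0.3160784309757351, -0.9487305853635498, -0.0021683790385933397], [-0.9207059059823821, -0.3072915781019724, 0.24056708153187195], [-0.22889967269762612, -0.07404162628776448, -0.9706300929888708]]
```

View pics/top0.png

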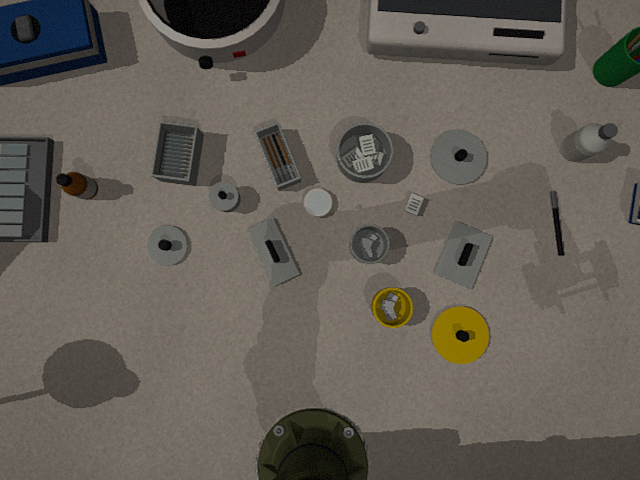

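View pics/scene0.png

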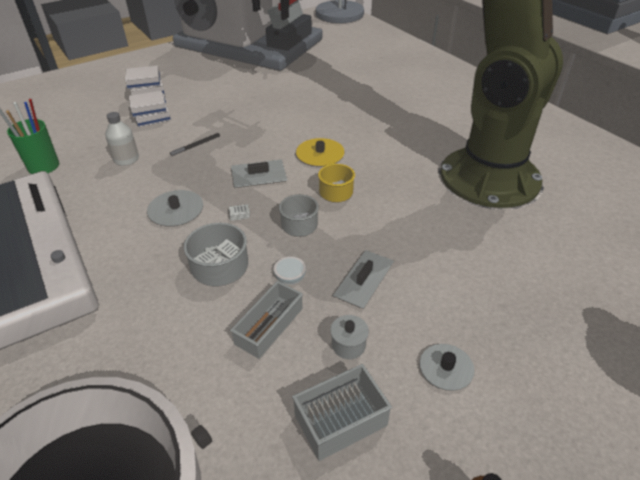

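The top picture shows these candidates:
- **Big lid:** grey disc at (459,157). The yellow disc at (461,335) is the look-alike to avoid.
- **Small lid:** grey disc at (167,245). The closed jar at (224,195) also has a knob and is not a lid.
- **Bar lids:** trough lid, wider, at (463,254); narrow lid at (275,252).
- **Pots:** big (365,152), small (370,245), trough (178,152), narrow box (278,157). The yellow pot at (392,307) and the glass dish at (318,202) stay where they are.

The scene picture agrees. Next I'll build the colour masks.

```bash
cat > h.py <<'E'
import numpy as np,cv2
def load(n): return dict(np.load(n+".npz"))
def steel(im):  # steel is neutral/bluish, bench is beige: ratio b/r
    f=cv2.GaussianBlur(im,(3,3),0).astype(float)+1
    return f[:,:,2]/f[:,:,0]
def ray(c,p):
    d=c["R"].T@np.array([(p[0]-c["cx"])/c["fx"],(p[1]-c["cy"])/c["fy"],1.]); return -c["R"].T@c["t"],d
def onz(c,p,z):
    o,d=ray(c,p); return o+d*(z-o[2])/d[2]
def proj(c,X):
    q=c["R"]@np.array(X)+c["t"]; return np.array([c["fx"]*q[0]/q[2]+c["cx"],c["fy"]*q[1]/q[2]+c["cy"]])
def tri(c1,p1,c2,p2):
    a,d=ray(c1,p1);b,e=ray(c2,p2); s=np.linalg.lstsq(np.c_[d,-e],b-a,rcond=None)[0]
    P,Q=a+d*s[0],b+e*s[1]; return (P+Q)/2,np.linalg.norm(P-Q)
E
python3 - <<'E'
from h import *
for n in("top","scene"):
    c=load(n+"0"); im=c["image"]; r=steel(im)
    print(n,np.percentile(r,[5,25,50,75,90,95,99]))
    m=((r>.95)*255).astype(np.uint8)
    x0,y0,w,hh=(130,100,400,260) if n=="top" else (140,120,360,350)
    a=im[y0:y0+hh,x0:x0+w,::-1]; b=cv2.cvtColor(m,cv2.COLOR_GRAY2BGR)[y0:y0+hh,x0:x0+w]
    if n=="top": t=np.vstack([cv2.convertScaleAbs(a,alpha=1.6),b]);t=cv2.resize(t,None,fx=1.15,fy=1.15)
    else: t=cv2.resize(np.hstack([cv2.convertScaleAbs(a,alpha=1.6),b]),None,fx=1.1,fy=1.1)
    cv2.imwrite(f"pics/m_{n}.png",t); print(t.shape)
E
```

```text
top [0.84146341 0.85365854 0.85882353 0.86554622 0.95833333 1.
 4.6       ]
(598, 460, 3)
scene [0.77192982 0.90849673 0.91194969 0.9375     0.99270073 1.02366864
 1.08256881]
(385, 792, 3)
```

View pics/m_top.png

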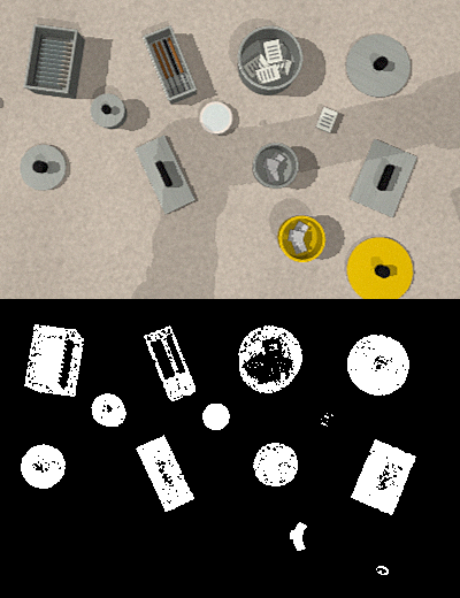

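View pics/m_scene.png

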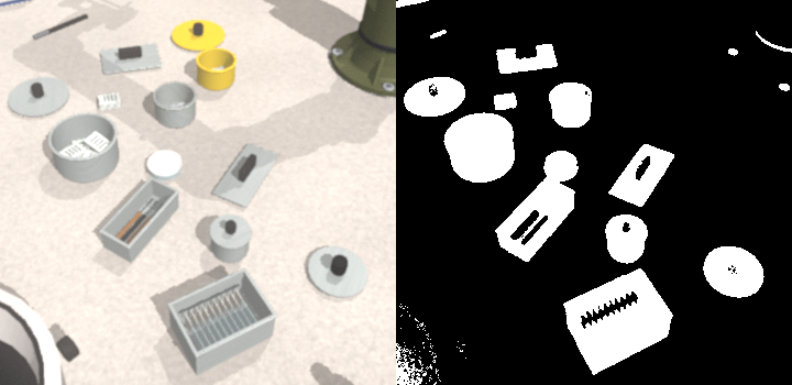

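The masks separate every steel part cleanly. Now I'll measure positions across the two views.

```bash
cat > meas.py <<'E'
from h import *
from scipy.optimize import least_squares,minimize_scalar
np.set_printoptions(precision=4,suppress=True)
T,S=load("top0"),load("scene0")
def cnt(c,seed,k=3):
    m=((steel(c["image"])>.955)*255).astype(np.uint8)
    m=cv2.morphologyEx(m,cv2.MORPH_OPEN,np.ones((k,k)))
    cs=cv2.findContours(m,cv2.RETR_EXTERNAL,cv2.CHAIN_APPROX_NONE)[0]
    return max(cs,key=lambda q:(cv2.pointPolygonTest(q,seed,True)>-6)*cv2.contourArea(q))
def hull(c,seed): return cv2.convexHull(cnt(c,seed))[:,0].astype(float)
def circ(P):
    f=lambda v:np.hypot(P[:,0]-v[0],P[:,1]-v[1])-v[2]
    return least_squares(f,[*P.mean(0),.05],loss="soft_l1",f_scale=.001).x
seeds=dict(big_lid=((459,157),(175,209)),small_lid=((167,245),(446,367)),trough_lid=((463,254),(258,174)),
 narrow_lid=((275,252),(362,279)),big_pot=((365,152),(217,254)),small_pot=((370,245),(299,214)),trough=((178,152),(341,412)),narrow_box=((278,157),(266,318)))
if __name__=="__main__":
  def far(c,s,z):
    P=np.array([onz(c,p,z)[:2] for p in cnt(c,s)[:,0].astype(float)]); n=(-c["R"].T@c["t"])[:2]
    ctr=P.mean(0); u=(ctr-n)/np.linalg.norm(ctr-n); return P[(P-ctr)@u>0.01]
  for k in("big_lid","small_lid","big_pot","small_pot"):
    g=lambda z:[circ(far(c,s,z)) for c,s in zip((T,S),seeds[k])]
    r=minimize_scalar(lambda z:np.linalg.norm(np.subtract(*g(z))[:2]),bounds=(-.02,.1),method="bounded")
    print(k,"z",r.x,"gap",r.fun,g(r.x)); 
  for k in("big_lid","small_lid","trough_lid","narrow_lid"):   # black grips
    q=[]
    for c,s in zip((T,S),seeds[k]):
      h=cv2.boundingRect(cnt(c,s)); m=np.zeros(c["image"].shape[:2],np.uint8); m[h[1]:h[1]+h[3],h[0]:h[0]+h[2]]=255
      m&=((c["image"].max(2)<45)*255).astype(np.uint8)
      b=max(cv2.findContours(m,cv2.RETR_EXTERNAL,cv2.CHAIN_APPROX_NONE)[0],key=cv2.contourArea)
      M=cv2.moments(b); q.append((M["m10"]/M["m00"],M["m01"]/M["m00"])); 
    print(k,"grip blob",q,"tri",*tri(T,q[0],S,q[1]))
  for k in("trough_lid","narrow_lid","trough","narrow_box"):
    z={"trough":.055,"narrow_box":.04}.get(k,.008)
    for n,c,s in zip(("top","scene"),(T,S),seeds[k]):
      h=cv2.convexHull(cnt(c,s)); e=cv2.approxPolyDP(h,4,True)[:,0].astype(float)
      print(k,n,"px",e.tolist(),"xy",np.array([onz(c,p,z)[:2] for p in e]).tolist())
E
python3 meas.py
```

```text
big_lid z 0.004727286562108081 gap 0.001810345566994959 [array([ 0.6421, -0.294 ,  0.0549]), array([ 0.6406, -0.2931,  0.0584])]
small_lid z 0.01098352360371049 gap 0.0006626483457187442 [array([0.4403, 0.3172, 0.0345]), array([0.4398, 0.3176, 0.0411])]meas.py:13: RuntimeWarning: Mean of empty slice.
  return least_squares(f,[*P.mean(0),.05],loss="soft_l1",f_scale=.001).x
  ret = um.true_divide(
Traceback (most recent call last):
  File "meas.py", line 22, in <module>
    r=minimize_scalar(lambda z:np.linalg.norm(np.subtract(*g(z))[:2]),bounds=(-.02,.1),method="bounded")
  File "meas.py", line 22, in <lambda>
    r=minimize_scalar(lambda z:np.linalg.norm(np.subtract(*g(z))[:2]),bounds=(-.02,.1),method="bounded")
                                                           ~^^^
  File "meas.py", line 21, in <lambda>
    g=lambda z:[circ(far(c,s,z)) for c,s in zip((T,S),seeds[k])]
                ~~~~^^^^^^^^^^^^
  File "meas.py", line 13, in circ
    return least_squares(f,[*P.mean(0),.05],loss="soft_l1",f_scale=.001).x
           ~~~~~~~~~~~~~^^^^^^^^^^^^^^^^^^^^^^^^^^^^^^^^^^^^^^^^^^^^^^^^
ValueError: Initial guess is outside of provided bounds
```

```bash
python3 - <<'E'
s=open("meas.py").read()
s=s.replace("""m=cv2.morphologyEx(m,cv2.MORPH_OPEN,np.ones((k,k)))""","""m=cv2.morphologyEx(m,cv2.MORPH_OPEN,np.ones((2,2)))""")
s=s.replace("""key=lambda q:(cv2.pointPolygonTest(q,seed,True)>-6)*cv2.contourArea(q))""","""key=lambda q:(cv2.pointPolygonTest(cv2.convexHull(q),seed,True)>-6)*cv2.contourArea(cv2.convexHull(q)))""")
s=s.replace("def far(c,s,z):","def far(c,s,z,lid):").replace("in cnt(c,s)[:,0].astype(float)]); n=","in (cv2.convexHull(cnt(c,s))[:,0].astype(float))]); n=")
s=s.replace("return P[(P-ctr)@u>0.01]","return P if lid else P[(P-ctr)@u>0.0]").replace("far(c,s,z)) for","far(c,s,z,'lid' in k)) for")
open("meas.py","w").write(s)
E
python3 meas.py
```

```text
big_lid z -0.0001783551833186434 gap 0.0031164498914597505 [array([ 0.6413, -0.2969,  0.0574]), array([ 0.6387, -0.2953,  0.0591])]
small_lid z 0.0019660003380870907 gap 0.0009290330899270372 [array([0.4351, 0.3158, 0.04  ]), array([0.4344, 0.3164, 0.0421])]
big_pot z 0.04634156577694051 gap 0.005140306333609146 [array([ 0.6352, -0.1001,  0.0473]), array([ 0.6309, -0.0972,  0.0573])]
small_pot z 0.04315225547768876 gap 0.0017137901076532162 [array([ 0.4473, -0.1039,  0.0387]), array([ 0.446 , -0.1028,  0.0389])]Traceback (most recent call last):
  File "meas.py", line 29, in <module>
    b=max(cv2.findContours(m,cv2.RETR_EXTERNAL,cv2.CHAIN_APPROX_NONE)[0],key=cv2.contourArea)
ValueError: max() iterable argument is empty
```

```bash
sed -i 's/m&=((c\["image"\].max(2)<45)\*255).astype(np.uint8)/m\&=((c["image"].max(2)<70)*255).astype(np.uint8)/; s/^    print(k,"grip blob"/    print(k,"grip blob"/' meas.py
python3 - <<'E'
from meas import *
for k,s in seeds.items():
  for c,q in zip((T,S),s):
    b=cv2.boundingRect(cnt(c,q)); p=c["image"][b[1]:b[1]+b[3],b[0]:b[0]+b[2]].max(2); print(k,b,np.percentile(p,[0,3,10,50,90]))
E
python3 meas.py 2>&1| tail -n +5
```

```text
big_lid (433, 132, 54, 53) [  0.  18.  87. 101. 117.]
big_lid (148, 191, 56, 36) [ 57.  61. 119. 136. 155.]
small_lid (149, 228, 39, 38) [  0.    14.43  65.1  105.   114.  ]
small_lid (421, 345, 54, 46) [ 38.   44.   94.3 143.  154. ]
trough_lid (437, 223, 55, 66) [  0.   15.   75.9 103.  121. ]
trough_lid (233, 161, 55, 27) [ 57.  60.  66. 134. 152.]
narrow_lid (250, 220, 50, 66) [  0.  19.  62. 103. 121.]
narrow_lid (335, 252, 59, 57) [ 53.  57.  99. 137. 156.]
big_pot (339, 141, 55, 42) [ 34.  47.  55.  81. 137.]
big_pot (185, 224, 64, 63) [ 82.  93. 103. 118. 157.]
small_pot (352, 229, 38, 35) [ 32.  52.  58.  73. 106.]
small_pot (280, 196, 39, 41) [ 80.  86.  95. 116. 137.]
trough (153, 124, 47, 62) [ 22.  34.  41.  61. 109.]
trough (293, 365, 99, 96) [ 77.  80.  89. 117. 155.]
narrow_box (266, 155, 35, 35) [  0.    35.44  47.    75.   118.  ]
narrow_box (231, 258, 76, 101) [ 59.  89. 100. 137. 159.]
big_lid grip blob [(462.69487983281084, 155.66457680250784), (173.4939024390244, 201.7987804878049)] tri [ 0.6406 -0.298   0.0158] 0.001620421898921108
small_lid grip blob [(166.608
[... 2151 characters left out ...]
07]]
narrow_box top px [[291.0, 155.0], [300.0, 178.0], [280.0, 189.0], [266.0, 157.0]] xy [[0.6265169757353042, 0.06064467510696365], [0.5791970031090525, 0.0407812494091745], [0.5554200379739181, 0.08080019252153275], [0.6210200346002313, 0.11169670569581233]]
narrow_box scene px [[297.0, 259.0], [306.0, 273.0], [302.0, 309.0], [258.0, 358.0], [236.0, 345.0], [231.0, 330.0], [279.0, 262.0]] xy [[0.5239021170835875, 0.015100882802297821], [0.5289537339049748, 0.05339672766524961], [0.5778691504458212, 0.11812879817034011], [0.683703388744408, 0.16151235990264212], [0.7007255440500595, 0.1217442108274559], [0.6943404768901682, 0.09159255292727808], [0.5547768545742306, 0.003502880012394294]]
```

Lid poses from the two views agree to a few mm and lie at bench height as expected. The pot silhouettes are poorer, so I'll take wrist views from above.

Request:
drive_tool(moves=[{"x": 380, "y": -207, "z": -100, "rz": 0.67, "fingers": -1}, {"x": 380, "y": -207, "z": -100, "rz": 0.67, "fingers": -1}, {"x": 380, "y": -207, "z": -100, "rz": 0.67, "fingers": -1}, {"x": 380, "y": -207, "z": -100, "rz": 0.67, "fingers": -1}, {"x": 380, "y": -207, "z": -100, "rz": 0.67, "fingers": -1}, {"x": 380, "y": -207, "z": -100, "rz": 0.67, "fingers": -1}, {"x": 380, "y": -207, "z": -100, "rz": 0.67, "fingers": -1}, {"x": 380, "y": -207, "z": -100, "rz": 0.67, "fingers": -1}, {"x": 610, "y": -520, "z": -100, "rz": 0.67, "fingers": -1}, {"x": 610, "y": -520, "z": -100, "rz": 0.67, "fingers": -1}, {"x": 610, "y": -520, "z": -100, "rz": 0.67, "fingers": -1}, {"x": 610, "y": -520, "z": -100, "rz": 0.67, "fingers": -1}, {"x": 610, "y": -520, "z": -100, "rz": 0.67, "fingers": -1}, {"x": 610, "y": -520, "z": -100, "rz": 0.67, "fingers": -1}, {"x": 610, "y": -520, "z": -100, "rz": 0.67, "fingers": -1}, {"x": 610, "y": -520, "z": -100, "rz": 0.67, "fingers": -1}, {"x": 610, "y": -520, "z": -100, "rz": 0.67, "fingers": -1}, {"x": 610, "y": -520, "z": -100, "rz": 0.67, "fingers": -1}])

```text
invalid input at $.moves[0]: expected keys x, y, z, rx, ry, rz, fingers
```

```bash
cat > snap.py <<'E'
import sys,cv2,numpy as np
from cell import vision,sensors
def snap(n,cam="wrist"):
    c=vision.read_camera(cam); np.savez(n+".npz",**c); cv2.imwrite(f"pics/{n}.png",c["image"][:,:,::-1]); return c
def mv(x,y,z,yaw):  # shift/turn in tool axes, tool pointing down
    o=sensors.get_obs(); p=o["tool_pos"]; a=np.radians(o["tool_rot"][2]); d=np.array([x,y,z])-p
    print("t",round(o["time_s"],2),"at",np.round(p,4),np.round(o["tool_rot"],2),"w",round(o["grip_width"],4),"| mv x %.0f y %.0f z %.0f rz %.3f"%(1000*(d[0]*np.cos(a)+d[1]*np.sin(a)),1000*(d[0]*np.sin(a)-d[1]*np.cos(a)),-1000*d[2],-((np.radians(yaw)-a+np.pi)%(2*np.pi)-np.pi)))
E
python3 -c "
from snap import *
snap('w1'); mv(.5,.13,.33,-20)"
```

```text
t 0.2 at [ 0.2048 -0.6166  0.2299] [-1.7993e+02  1.0000e-02  1.8380e+01] w 0.0868 | mv x 516 y -615 z -100 rz 0.670
```

View pics/w1.png

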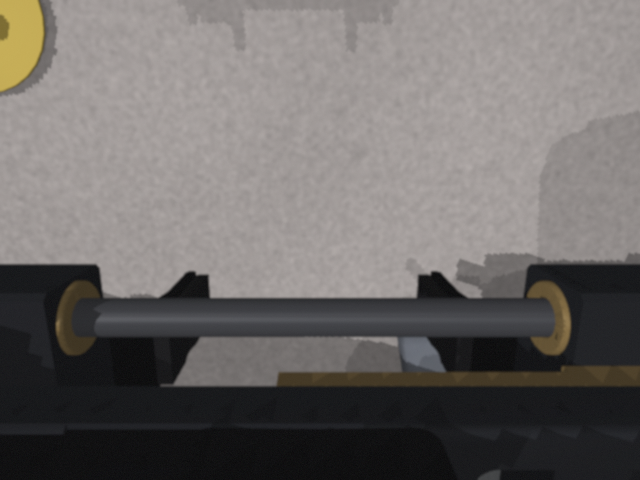

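The wrist view shows the gripper covering rows below about 260, so only the upper half of the picture is usable. Every key is required in each row, so I'll resend the move in full.

Request:
drive_tool(moves=[{"x": 380, "y": -207, "z": -190, "rx": 0, "ry": 0, "rz": 0.321, "fingers": -1}, {"x": 380, "y": -207, "z": -190, "rx": 0, "ry": 0, "rz": 0.321, "fingers": -1}, {"x": 380, "y": -207, "z": -190, "rx": 0, "ry": 0, "rz": 0.321, "fingers": -1}, {"x": 380, "y": -207, "z": -190, "rx": 0, "ry": 0, "rz": 0.321, "fingers": -1}, {"x": 380, "y": -207, "z": -190, "rx": 0, "ry": 0, "rz": 0.321, "fingers": -1}, {"x": 380, "y": -207, "z": -190, "rx": 0, "ry": 0, "rz": 0.321, "fingers": -1}, {"x": 380, "y": -207, "z": -190, "rx": 0, "ry": 0, "rz": 0.321, "fingers": -1}, {"x": 380, "y": -207, "z": -190, "rx": 0, "ry": 0, "rz": 0.321, "fingers": -1}, {"x": 493, "y": -485, "z": -190, "rx": 0, "ry": 0, "rz": 0.321, "fingers": -1}, {"x": 493, "y": -485, "z": -190, "rx": 0, "ry": 0, "rz": 0.321, "fingers": -1}, {"x": 493, "y": -485, "z": -190, "rx": 0, "ry": 0, "rz": 0.321, "fingers": -1}, {"x": 493, "y": -485, "z": -190, "rx": 0, "ry": 0, "rz": 0.321, "fingers": -1}, {"x": 493, "y": -485, "z": -190, "rx": 0, "ry": 0, "rz": 0.321, "fingers": -1}, {"x": 493, "y": -485, "z": -190, "rx": 0, "ry": 0, "rz": 0.321, "fingers": -1}, {"x": 493, "y": -485, "z": -190, "rx": 0, "ry": 0, "rz": 0.321, "fingers": -1}, {"x": 493, "y": -485, "z": -190, "rx": 0, "ry": 0, "rz": 0.321, "fingers": -1}, {"x": 493, "y": -485, "z": -190, "rx": 0, "ry": 0, "rz": 0.321, "fingers": -1}])

```text
time_s: 2.33
tool_pos: [0.5199, -0.0026, 0.4203]
tool_rot: [180.0, 0.0, -0.2]
force: [0.2, -0.3, -0.6]
grip_width: 0.087
grasp_force: 0.0
```

```bash
python3 -c "
from snap import *
snap('w2'); mv(.52,.14,.42,0); mv(.43,-.02,.42,0)"
```

```text
t 2.38 at [ 0.5199 -0.0023  0.4204] [ 1.8e+02  2.0e-02 -1.3e-01] w 0.0872 | mv x -0 y -142 z 0 rz -0.002
t 2.38 at [ 0.5199 -0.0023  0.4204] [ 1.8e+02  2.0e-02 -1.3e-01] w 0.0872 | mv x -90 y 18 z 0 rz -0.002
```

View pics/w2.png

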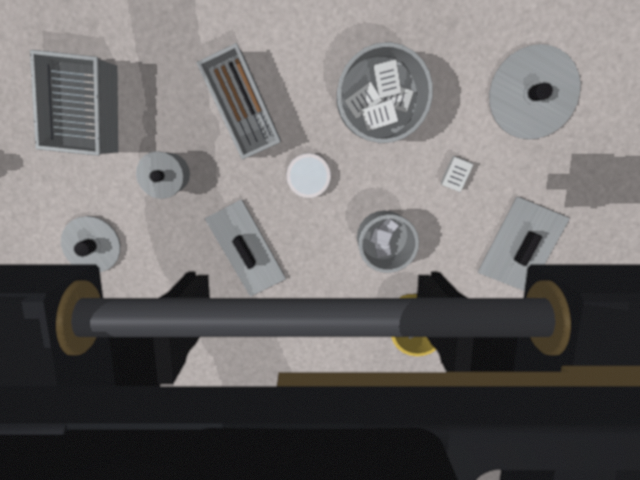

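The wrist view from above shows all four pots and all four lids at once: trough (67,103), narrow box (240,100), big pot (385,93), small pot (388,243), big lid (535,91), small lid (90,243), narrow lid (247,248) and trough lid (523,245). I'll take a second view shifted 140 mm sideways.

Request:
drive_tool(moves=[{"x": 10, "y": -140, "z": 0, "rx": 0, "ry": 0, "rz": 0, "fingers": -1}, {"x": 10, "y": -140, "z": 0, "rx": 0, "ry": 0, "rz": 0, "fingers": -1}, {"x": 10, "y": -140, "z": 0, "rx": 0, "ry": 0, "rz": 0, "fingers": -1}, {"x": 10, "y": -140, "z": 0, "rx": 0, "ry": 0, "rz": 0, "fingers": -1}, {"x": 10, "y": -140, "z": 0, "rx": 0, "ry": 0, "rz": 0, "fingers": -1}, {"x": 10, "y": -140, "z": 0, "rx": 0, "ry": 0, "rz": 0, "fingers": -1}])

```text
time_s: 3.12
tool_pos: [0.5303, 0.1367, 0.4205]
tool_rot: [180.0, -0.0, -0.2]
force: [0.2, -0.2, 0.7]
grip_width: 0.0873
grasp_force: 0.0
```

```bash
cat > fit.py <<'E'
from snap import *
from h import *
import os
np.set_printoptions(precision=4,suppress=True)
if not os.path.exists("w3.npz"): snap("w3")
A,B=load("w2"),load("w3")
bg=np.zeros((1,3))
def mask(c):
    m=((steel(c["image"])>.985)*255).astype(np.uint8); m[262:]=0
    return cv2.morphologyEx(m,cv2.MORPH_OPEN,np.ones((2,2)))
r=steel(A["image"])[:262]; print("ratio pct",np.percentile(r,[5,25,50,75,85,90,95]))
o=[]
for n,c in(("w2",A),("w3",B)):
    m=mask(c); t=np.vstack([c["image"][:262,:,::-1],cv2.cvtColor(m,8)[:262]]); o.append(t)
cv2.imwrite("pics/m_w.png",cv2.resize(np.vstack([o[0],o[1][:262]]),(640,590)))
E
python3 fit.py
```

```text
ratio pct [0.9478 0.9497 0.952  0.9828 1.035  1.0392 1.0417]
```

View pics/m_w.png

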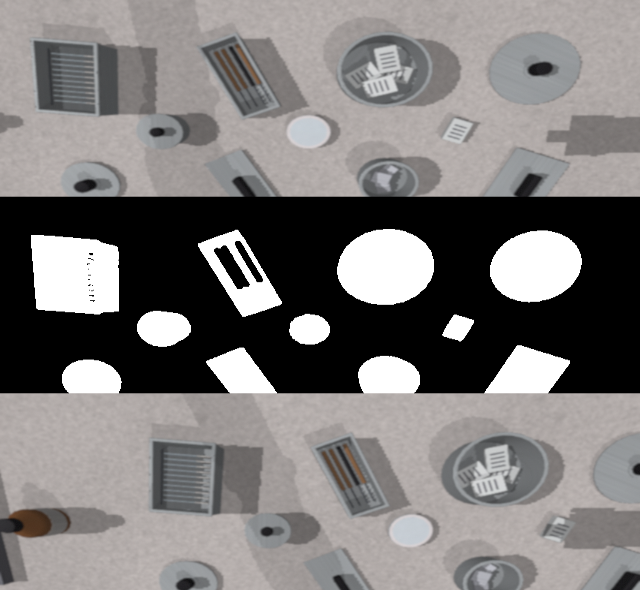

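Request:
drive_tool(moves=[{"x": -80, "y": 130, "z": 0, "rx": 0, "ry": 0, "rz": 0, "fingers": -1}, {"x": -80, "y": 130, "z": 0, "rx": 0, "ry": 0, "rz": 0, "fingers": -1}, {"x": -80, "y": 130, "z": 0, "rx": 0, "ry": 0, "rz": 0, "fingers": -1}, {"x": -80, "y": 130, "z": 0, "rx": 0, "ry": 0, "rz": 0, "fingers": -1}, {"x": -80, "y": 130, "z": 0, "rx": 0, "ry": 0, "rz": 0, "fingers": -1}, {"x": -80, "y": 130, "z": 0, "rx": 0, "ry": 0, "rz": 0, "fingers": -1}])

```text
time_s: 3.92
tool_pos: [0.4502, 0.0101, 0.4204]
tool_rot: [-180.0, 0.0, 0.1]
force: [-0.4, 0.2, 0.5]
grip_width: 0.087
grasp_force: 0.0
```

```bash
cat > fit2.py <<'E'
from fit import *
from scipy.optimize import least_squares,minimize_scalar
if not os.path.exists("w4.npz"): snap("w4")
V=dict(w2=A,w3=B,w4=load("w4"))
est=dict(big_lid=(.640,-.297,.006,.059),small_lid=(.4355,.316,.006,.042),trough_lid=(.4325,-.304,.006),narrow_lid=(.427,.0905,.006),
 big_pot=(.632,-.098,.06,.055),small_pot=(.446,-.103,.05,.038),trough=(.63,.295,.055),narrow_box=(.61,.065,.04))
def contour(c,X):
    p=proj(c,X)
    if not(5<p[0]<635 and 5<p[1]<262): return None
    cs=[cv2.convexHull(q) for q in cv2.findContours(mask(c),cv2.RETR_EXTERNAL,cv2.CHAIN_APPROX_NONE)[0] if cv2.contourArea(q)>200]
    q=max(cs,key=lambda q:cv2.pointPolygonTest(q,tuple(map(float,p)),True))
    b=cv2.boundingRect(q); cut=b[0]<=1 or b[1]<=1 or b[0]+b[2]>=639 or b[1]+b[3]>=260
    return q[:,0].astype(float),cut
def centre(c,q,z,R,full):
    P=np.array([onz(c,p,z)[:2] for p in q]); n=(-c["R"].T@c["t"])[:2]; d=P.mean(0)-n
    if not full: P=P[(P-P.mean(0))@d/np.linalg.norm(d)>0]
    f=lambda v:np.hypot(*(P-v[:2]).T)-v[2]-R
    s=least_squares(f,[*P.mean(0),0] if full else [*P.mean(0),0],loss="soft_l1",f_scale=.001).x
    return s
for k,e in est.items():
    vs=[(n,c,contour(c,e[:3])) for n,c in V.items()]; vs=[(n,c,t[0]) for n,c,t in vs if t and not t[1]]
    print("==",k,[n for n,_,_ in vs])
    if len(e)==4:
        f=lambda z:np.array([centre(c,q,z,e[3],"lid" in k) for _,c,q in vs])
        if len(vs)>1: z=minimize_scalar(lambda z:f(z)[:,:2].std(0).sum(),bounds=(-.03,.1),method="bounded").x; print(" z by agreement",z)
        print(" at nominal z (x,y,dR)",f(e[2]).tolist())
    else:
        for n,c,q in vs:
            a=cv2.approxPolyDP(q.astype(np.float32)[:,None],4,True)[:,0]
            (cx,cy),_,_=cv2.minAreaRect(np.array([onz(c,p,e[2])[:2] for p in q],np.float32)); mr=cv2.minAreaRect(np.array([onz(c,p,e[2])[:2]*1000 for p in q],np.float32))
            print(" ",n,"px",a.tolist(),"\n   xy",np.array([onz(c,p,e[2])[:2] for p in a]).tolist(),"rect",np.round(mr[0],1),np.round(mr[1],1),round(mr[2],1))
E
python3 fit2.py; python3 -c "
from snap import *
mv(.4275,.0905,.08,28.6)"
```

```text
ratio pct [0.9478 0.9497 0.952  0.9828 1.035  1.0392 1.0417]
== big_lid ['w2']
 at nominal z (x,y,dR) [[0.6390758119329021, -0.2932586212090907, 0.0002418787866293336]]
== small_lid ['w4']
 at nominal z (x,y,dR) [[0.4343795636463799, 0.3153529618559638, 0.0004493988747085898]]
== trough_lid ['w4']
  w4 px [[532.0, 148.0], [586.0, 170.0], [543.0, 248.0], [493.0, 228.0]] 
   xy [[0.501263737428867, -0.28474158709632363], [0.4720976707604833, -0.3623849128511592], [0.3614474655684654, -0.3188413679690539], [0.3905509238238104, -0.24409630164215185]] rect [ 432.  -302.9] [ 85.8 120.8] 68.4
== narrow_lid ['w4']
  w4 px [[247.0, 149.0], [293.0, 229.0], [290.0, 236.0], [259.0, 251.0], [212.0, 170.0]] 
   xy [[0.4988503095136761, 0.10006291803666555], [0.38825686843773094, 0.03887971798225266], [0.37804309245717793, 0.04323639369709047], [0.3557562829505279, 0.08796362087472327], [0.4706260803565451, 0.14894897071460048]] rect [427.5  93.2] [133.6  61.3] 27.1
== big_pot ['w2', 'w3']
 z by agreement 0.059188525700545815
 at nominal z (x,y,dR) [[0.6331064759632207, -0.08837628193083771, 0.0019
[... 1034 characters left out ...]
['w2', 'w3']
  w2 px [[235.0, 44.0], [281.0, 139.0], [245.0, 159.0], [198.0, 66.0]] 
   xy [[0.692907793209674, 0.0909814383967162], [0.5821619357280592, 0.038165141073535386], [0.5574177098883939, 0.08466846427015563], [0.6684038319223979, 0.13701661406434917]] rect [625.   87.6] [127.7  56.7] 23.6
  w3 px [[349.0, 54.0], [390.0, 149.0], [353.0, 167.0], [312.0, 76.0]] 
   xy [[0.692098230416349, 0.09298537741822484], [0.5800071660155851, 0.03886924657024021], [0.5575591169998108, 0.08542236847773751], [0.6673544152010438, 0.1376594201947396]] rect [624.8  88.6] [128.1  56.3] 23.5
t 3.98 at [0.4502 0.01   0.4204] [-1.7998e+02  2.0000e-02  1.2000e-01] w 0.0869 | mv x -23 y -81 z 340 rz -0.497
```

Heights and sizes agree with the text:
- **Trough rim:** corners agree across the views at 55 mm, size 111 × 76 mm.
- **Big pot:** rim at 59 mm.
- **Lids:** plate sizes match to about 1 mm.

I'll start with the narrow lid at (0.4275, 0.092), yaw 28°.

Request:
drive_tool(force=25, moves=[{"x": -23, "y": -82, "z": 100, "rx": 0, "ry": 0, "rz": -0.49, "fingers": -1}, {"x": -23, "y": -82, "z": 350, "rx": 0, "ry": 0, "rz": -0.49, "fingers": -1}, {"x": -23, "y": -82, "z": 350, "rx": 0, "ry": 0, "rz": -0.49, "fingers": -1}, {"x": -23, "y": -82, "z": 350, "rx": 0, "ry": 0, "rz": -0.49, "fingers": -1}, {"x": -23, "y": -82, "z": 350, "rx": 0, "ry": 0, "rz": -0.49, "fingers": -1}, {"x": -23, "y": -82, "z": 350, "rx": 0, "ry": 0, "rz": -0.49, "fingers": -1}, {"x": -23, "y": -82, "z": 350, "rx": 0, "ry": 0, "rz": -0.49, "fingers": -1}, {"x": -23, "y": -82, "z": 380, "rx": 0, "ry": 0, "rz": -0.49, "fingers": -1}, {"x": -23, "y": -82, "z": 400, "rx": 0, "ry": 0, "rz": -0.49, "fingers": -1}, {"x": -23, "y": -82, "z": 400, "rx": 0, "ry": 0, "rz": -0.49, "fingers": -1}, {"x": -23, "y": -82, "z": 400, "rx": 0, "ry": 0, "rz": -0.49, "fingers": 1}, {"x": -23, "y": -82, "z": 400, "rx": 0, "ry": 0, "rz": -0.49, "fingers": 1}, {"x": -23, "y": -82, "z": 400, "rx": 0, "ry": 0, "rz": -0.49, "fingers": 1}, {"x": -23, "y": -82, "z": 400, "rx": 0, "ry": 0, "rz": -0.49, "fingers": 1}, {"x": -23, "y": -82, "z": 400, "rx": 0, "ry": 0, "rz": -0.49, "fingers": 1}, {"x": -23, "y": -82, "z": 400, "rx": 0, "ry": 0, "rz": -0.49, "fingers": 1}])

```text
time_s: 5.98
tool_pos: [0.4268, 0.0908, 0.0205]
tool_rot: [-180.0, 0.0, 28.1]
force: [0.7, -0.2, -0.8]
grip_width: 0.035
grasp_force: 0.0
```

```bash
python3 -c "
from snap import *
mv(.624,.088,.13,25)"
```

```text
t 5.97 at [0.4268 0.0908 0.0205] [-1.800e+02  1.000e-02  2.807e+01] w 0.035 | mv x 173 y 95 z -110 rz 0.054
```

Request:
drive_tool(moves=[{"x": 0, "y": 0, "z": 0, "rx": 0, "ry": 0, "rz": 0, "fingers": 1}, {"x": 0, "y": 0, "z": 0, "rx": 0, "ry": 0, "rz": 0, "fingers": 1}, {"x": 0, "y": 0, "z": 0, "rx": 0, "ry": 0, "rz": 0, "fingers": 1}, {"x": 0, "y": 0, "z": 0, "rx": 0, "ry": 0, "rz": 0, "fingers": 1}, {"x": 0, "y": 0, "z": 0, "rx": 0, "ry": 0, "rz": 0, "fingers": 1}, {"x": 0, "y": 0, "z": 0, "rx": 0, "ry": 0, "rz": 0, "fingers": 1}, {"x": 0, "y": 0, "z": -40, "rx": 0, "ry": 0, "rz": 0, "fingers": 1}, {"x": 0, "y": 0, "z": -80, "rx": 0, "ry": 0, "rz": 0, "fingers": 1}, {"x": 0, "y": 0, "z": -110, "rx": 0, "ry": 0, "rz": 0, "fingers": 1}, {"x": 0, "y": 0, "z": -110, "rx": 0, "ry": 0, "rz": 0, "fingers": 1}])

```text
time_s: 7.22
tool_pos: [0.4287, 0.091, 0.1326]
tool_rot: [179.8, -0.2, 28.0]
force: [0.7, 0.2, -0.7]
grip_width: 0.012
grasp_force: 25.0
```

```bash
python3 -c "
from snap import *
mv(.624,.088,.054,25)"
```

```text
t 7.22 at [0.4287 0.091  0.1326] [179.83  -0.25  28.05] w 0.012 | mv x 171 y 94 z 79 rz 0.053
```

Request:
drive_tool(moves=[{"x": 172, "y": 95, "z": 0, "rx": 0, "ry": 0, "rz": 0.053, "fingers": 1}, {"x": 172, "y": 95, "z": 0, "rx": 0, "ry": 0, "rz": 0.053, "fingers": 1}, {"x": 172, "y": 95, "z": 0, "rx": 0, "ry": 0, "rz": 0.053, "fingers": 1}, {"x": 172, "y": 95, "z": 0, "rx": 0, "ry": 0, "rz": 0.053, "fingers": 1}, {"x": 172, "y": 95, "z": 0, "rx": 0, "ry": 0, "rz": 0.053, "fingers": 1}, {"x": 172, "y": 95, "z": 0, "rx": 0, "ry": 0, "rz": 0.053, "fingers": 1}, {"x": 172, "y": 95, "z": 40, "rx": 0, "ry": 0, "rz": 0.053, "fingers": 1}, {"x": 172, "y": 95, "z": 60, "rx": 0, "ry": 0, "rz": 0.053, "fingers": 1}, {"x": 172, "y": 95, "z": 66, "rx": 0, "ry": 0, "rz": 0.053, "fingers": 1}, {"x": 172, "y": 95, "z": 70, "rx": 0, "ry": 0, "rz": 0.053, "fingers": 1}, {"x": 172, "y": 95, "z": 73, "rx": 0, "ry": 0, "rz": 0.053, "fingers": 1}, {"x": 172, "y": 95, "z": 74, "rx": 0, "ry": 0, "rz": 0.053, "fingers": 1}, {"x": 172, "y": 95, "z": 74, "rx": 0, "ry": 0, "rz": 0.053, "fingers": 1}])

```text
time_s: 8.85
tool_pos: [0.6236, 0.088, 0.0569]
tool_rot: [180.0, -0.0, 25.0]
force: [0.5, 0.3, -0.3]
grip_width: 0.0119
grasp_force: 25.0
```

```bash
python3 -c "
from snap import *
mv(.624,.088,.0555,25); snap('w5')"
```

```text
t 8.85 at [0.6236 0.088  0.0569] [ 1.7999e+02 -3.0000e-02  2.5020e+01] w 0.0119 | mv x 0 y 0 z 1 rz 0.000
```

Request:
drive_tool(moves=[{"x": 0, "y": 0, "z": 1, "rx": 0, "ry": 0, "rz": 0, "fingers": 1}, {"x": 0, "y": 0, "z": 2, "rx": 0, "ry": 0, "rz": 0, "fingers": 1}, {"x": 0, "y": 0, "z": 2, "rx": 0, "ry": 0, "rz": 0, "fingers": 1}])

```text
time_s: 9.28
tool_pos: [0.6235, 0.088, 0.0556]
tool_rot: [180.0, -0.0, 25.0]
force: [-2.3, -0.2, 4.9]
grip_width: 0.0116
grasp_force: 25.0
```

Contact came at the predicted height with 5 N upward, so the lid is home. I'll release and lift.

Request:
drive_tool(moves=[{"x": 0, "y": 0, "z": 0, "rx": 0, "ry": 0, "rz": 0, "fingers": -0.1}, {"x": 0, "y": 0, "z": 0, "rx": 0, "ry": 0, "rz": 0, "fingers": -0.1}, {"x": 0, "y": 0, "z": 0, "rx": 0, "ry": 0, "rz": 0, "fingers": -0.1}, {"x": 0, "y": 0, "z": 0, "rx": 0, "ry": 0, "rz": 0, "fingers": -0.1}, {"x": 0, "y": 0, "z": -30, "rx": 0, "ry": 0, "rz": 0, "fingers": -0.1}, {"x": 0, "y": 0, "z": -90, "rx": 0, "ry": 0, "rz": 0, "fingers": -0.1}, {"x": 0, "y": 0, "z": -95, "rx": 0, "ry": 0, "rz": 0, "fingers": -0.1}, {"x": 0, "y": 0, "z": -95, "rx": 0, "ry": 0, "rz": 0, "fingers": -0.1}])

```text
time_s: 10.28
tool_pos: [0.6235, 0.0879, 0.1498]
tool_rot: [180.0, -0.0, 25.0]
force: [-0.5, -0.0, -0.4]
grip_width: 0.0486
grasp_force: 0.0
```

```bash
python3 -c "
from snap import *
mv(.4345,.3155,.15,25);mv(.4345,.3155,.06,25);mv(.4345,.3155,.0205,25)"
```

```text
t 10.28 at [0.6235 0.0879 0.1498] [ 1.7996e+02 -4.0000e-02  2.5020e+01] w 0.0486 | mv x -75 y -286 z -0 rz 0.000
t 10.28 at [0.6235 0.0879 0.1498] [ 1.7996e+02 -4.0000e-02  2.5020e+01] w 0.0486 | mv x -75 y -286 z 90 rz 0.000
t 10.28 at [0.6235 0.0879 0.1498] [ 1.7996e+02 -4.0000e-02  2.5020e+01] w 0.0486 | mv x -75 y -286 z 129 rz 0.000
```

Request:
drive_tool(moves=[{"x": -75, "y": -286, "z": 0, "rx": 0, "ry": 0, "rz": 0, "fingers": -0.1}, {"x": -75, "y": -286, "z": 0, "rx": 0, "ry": 0, "rz": 0, "fingers": -0.1}, {"x": -75, "y": -286, "z": 0, "rx": 0, "ry": 0, "rz": 0, "fingers": -0.1}, {"x": -75, "y": -286, "z": 0, "rx": 0, "ry": 0, "rz": 0, "fingers": -0.1}, {"x": -75, "y": -286, "z": 0, "rx": 0, "ry": 0, "rz": 0, "fingers": -0.1}, {"x": -75, "y": -286, "z": 0, "rx": 0, "ry": 0, "rz": 0, "fingers": -0.1}, {"x": -75, "y": -286, "z": 60, "rx": 0, "ry": 0, "rz": 0, "fingers": -0.1}, {"x": -75, "y": -286, "z": 100, "rx": 0, "ry": 0, "rz": 0, "fingers": -0.1}, {"x": -75, "y": -286, "z": 120, "rx": 0, "ry": 0, "rz": 0, "fingers": -0.1}, {"x": -75, "y": -286, "z": 129, "rx": 0, "ry": 0, "rz": 0, "fingers": -0.1}, {"x": -75, "y": -286, "z": 129, "rx": 0, "ry": 0, "rz": 0, "fingers": -0.1}, {"x": -75, "y": -286, "z": 129, "rx": 0, "ry": 0, "rz": 0, "fingers": 1}, {"x": -75, "y": -286, "z": 129, "rx": 0, "ry": 0, "rz": 0, "fingers": 1}, {"x": -75, "y": -286, "z": 129, "rx": 0, "ry": 0, "rz": 0, "fingers": 1}, {"x": -75, "y": -286, "z": 129, "rx": 0, "ry": 0, "rz": 0, "fingers": 1}, {"x": -75, "y": -286, "z": 129, "rx": 0, "ry": 0, "rz": 0, "fingers": 1}, {"x": -75, "y": -286, "z": 129, "rx": 0, "ry": 0, "rz": 0, "fingers": 1}])

```text
time_s: 12.4
tool_pos: [0.4347, 0.3155, 0.021]
tool_rot: [180.0, -0.0, 25.0]
force: [-0.6, -1.2, 5.4]
grip_width: 0.0215
grasp_force: 25.0
```

```bash
python3 -c "
from snap import *
mv(.55,.1,.15,25);mv(.4457,-.1035,.15,25);mv(.4457,-.1035,.0655,25)"
```

```text
t 12.4 at [0.4347 0.3155 0.021 ] [ 1.7998e+02 -3.0000e-02  2.5020e+01] w 0.0215 | mv x 13 y 244 z -129 rz 0.000
t 12.4 at [0.4347 0.3155 0.021 ] [ 1.7998e+02 -3.0000e-02  2.5020e+01] w 0.0215 | mv x -167 y 384 z -129 rz 0.000
t 12.4 at [0.4347 0.3155 0.021 ] [ 1.7998e+02 -3.0000e-02  2.5020e+01] w 0.0215 | mv x -167 y 384 z -45 rz 0.000
```

Request:
drive_tool(moves=[{"x": 0, "y": 0, "z": -50, "rx": 0, "ry": 0, "rz": 0, "fingers": 1}, {"x": 0, "y": 0, "z": -100, "rx": 0, "ry": 0, "rz": 0, "fingers": 1}, {"x": 0, "y": 60, "z": -129, "rx": 0, "ry": 0, "rz": 0, "fingers": 1}, {"x": 13, "y": 244, "z": -129, "rx": 0, "ry": 0, "rz": 0, "fingers": 1}, {"x": 13, "y": 244, "z": -129, "rx": 0, "ry": 0, "rz": 0, "fingers": 1}, {"x": 13, "y": 244, "z": -129, "rx": 0, "ry": 0, "rz": 0, "fingers": 1}, {"x": -80, "y": 315, "z": -129, "rx": 0, "ry": 0, "rz": 0, "fingers": 1}, {"x": -80, "y": 315, "z": -129, "rx": 0, "ry": 0, "rz": 0, "fingers": 1}, {"x": -167, "y": 384, "z": -129, "rx": 0, "ry": 0, "rz": 0, "fingers": 1}, {"x": -167, "y": 384, "z": -129, "rx": 0, "ry": 0, "rz": 0, "fingers": 1}, {"x": -167, "y": 384, "z": -129, "rx": 0, "ry": 0, "rz": 0, "fingers": 1}, {"x": -167, "y": 384, "z": -129, "rx": 0, "ry": 0, "rz": 0, "fingers": 1}, {"x": -167, "y": 384, "z": -80, "rx": 0, "ry": 0, "rz": 0, "fingers": 1}, {"x": -167, "y": 384, "z": -65, "rx": 0, "ry": 0, "rz": 0, "fingers": 1}, {"x": -167, "y": 384, "z": -55, "rx": 0, "ry": 0, "rz": 0, "fingers": 1}, {"x": -167, "y": 384, "z": -50, "rx": 0, "ry": 0, "rz": 0, "fingers": 1}, {"x": -167, "y": 384, "z": -47, "rx": 0, "ry": 0, "rz": 0, "fingers": 1}, {"x": -167, "y": 384, "z": -47, "rx": 0, "ry": 0, "rz": 0, "fingers": 1}])

```text
time_s: 14.65
tool_pos: [0.4459, -0.1034, 0.068]
tool_rot: [180.0, -0.0, 25.0]
force: [-0.3, 0.0, -1.1]
grip_width: 0.0217
grasp_force: 25.0
```

Request:
drive_tool(moves=[{"x": 0, "y": 0, "z": 1, "rx": 0, "ry": 0, "rz": 0, "fingers": 1}, {"x": 0, "y": 0, "z": 2, "rx": 0, "ry": 0, "rz": 0, "fingers": 1}, {"x": 0, "y": 0, "z": 2, "rx": 0, "ry": 0, "rz": 0, "fingers": 1}])

```text
time_s: 15.02
tool_pos: [0.4458, -0.1034, 0.066]
tool_rot: [180.0, -0.0, 25.0]
force: [-0.6, 1.3, 2.6]
grip_width: 0.0216
grasp_force: 25.0
```

The small lid met contact exactly at seating height. I'll release it and go to the big lid.

Request:
drive_tool(moves=[{"x": 0, "y": 0, "z": 0, "rx": 0, "ry": 0, "rz": 0, "fingers": -0.1}, {"x": 0, "y": 0, "z": 0, "rx": 0, "ry": 0, "rz": 0, "fingers": -0.1}, {"x": 0, "y": 0, "z": 0, "rx": 0, "ry": 0, "rz": 0, "fingers": -0.1}, {"x": 0, "y": 0, "z": 0, "rx": 0, "ry": 0, "rz": 0, "fingers": -0.1}, {"x": 0, "y": 0, "z": -30, "rx": 0, "ry": 0, "rz": 0, "fingers": -0.1}, {"x": 0, "y": 0, "z": -80, "rx": 0, "ry": 0, "rz": 0, "fingers": -0.1}, {"x": 0, "y": 0, "z": -84, "rx": 0, "ry": 0, "rz": 0, "fingers": -0.1}, {"x": 0, "y": 0, "z": -84, "rx": 0, "ry": 0, "rz": 0, "fingers": -0.1}])

```text
time_s: 16.02
tool_pos: [0.4454, -0.1033, 0.1494]
tool_rot: [180.0, 0.0, 25.0]
force: [-0.9, -0.4, -0.8]
grip_width: 0.0475
grasp_force: 0.0
```

```bash
python3 -c "
from snap import *
mv(.64,-.295,.0205,25)"
```

```text
t 16.02 at [ 0.4454 -0.1033  0.1494] [179.97   0.    25.03] w 0.0475 | mv x 95 y 256 z 129 rz 0.000
```

Request:
drive_tool(moves=[{"x": 95, "y": 256, "z": 0, "rx": 0, "ry": 0, "rz": 0, "fingers": -0.1}, {"x": 95, "y": 256, "z": 0, "rx": 0, "ry": 0, "rz": 0, "fingers": -0.1}, {"x": 95, "y": 256, "z": 0, "rx": 0, "ry": 0, "rz": 0, "fingers": -0.1}, {"x": 95, "y": 256, "z": 0, "rx": 0, "ry": 0, "rz": 0, "fingers": -0.1}, {"x": 95, "y": 256, "z": 0, "rx": 0, "ry": 0, "rz": 0, "fingers": -0.1}, {"x": 95, "y": 256, "z": 0, "rx": 0, "ry": 0, "rz": 0, "fingers": -0.1}, {"x": 95, "y": 256, "z": 60, "rx": 0, "ry": 0, "rz": 0, "fingers": -0.1}, {"x": 95, "y": 256, "z": 100, "rx": 0, "ry": 0, "rz": 0, "fingers": -0.1}, {"x": 95, "y": 256, "z": 120, "rx": 0, "ry": 0, "rz": 0, "fingers": -0.1}, {"x": 95, "y": 256, "z": 128, "rx": 0, "ry": 0, "rz": 0, "fingers": -0.1}, {"x": 95, "y": 256, "z": 128, "rx": 0, "ry": 0, "rz": 0, "fingers": -0.1}, {"x": 95, "y": 256, "z": 128, "rx": 0, "ry": 0, "rz": 0, "fingers": 1}, {"x": 95, "y": 256, "z": 128, "rx": 0, "ry": 0, "rz": 0, "fingers": 1}, {"x": 95, "y": 256, "z": 128, "rx": 0, "ry": 0, "rz": 0, "fingers": 1}, {"x": 95, "y": 256, "z": 128, "rx": 0, "ry": 0, "rz": 0, "fingers": 1}, {"x": 95, "y": 256, "z": 128, "rx": 0, "ry": 0, "rz": 0, "fingers": 1}, {"x": 95, "y": 256, "z": 128, "rx": 0, "ry": 0, "rz": 0, "fingers": 1}])

```text
time_s: 18.15
tool_pos: [0.6401, -0.2948, 0.0221]
tool_rot: [180.0, -0.0, 25.0]
force: [-1.7, 2.1, 5.7]
grip_width: 0.0211
grasp_force: 25.0
```

```bash
python3 -c "
from snap import *
mv(.6335,-.089,.076,25)"
```

```text
t 18.15 at [ 0.6401 -0.2948  0.0221] [ 1.800e+02 -1.000e-02  2.503e+01] w 0.0211 | mv x 81 y -189 z -54 rz 0.001
```

Request:
drive_tool(moves=[{"x": 0, "y": 0, "z": -50, "rx": 0, "ry": 0, "rz": 0, "fingers": 1}, {"x": 0, "y": 0, "z": -100, "rx": 0, "ry": 0, "rz": 0, "fingers": 1}, {"x": 0, "y": 0, "z": -130, "rx": 0, "ry": 0, "rz": 0, "fingers": 1}, {"x": 81, "y": -189, "z": -130, "rx": 0, "ry": 0, "rz": 0, "fingers": 1}, {"x": 81, "y": -189, "z": -130, "rx": 0, "ry": 0, "rz": 0, "fingers": 1}, {"x": 81, "y": -189, "z": -130, "rx": 0, "ry": 0, "rz": 0, "fingers": 1}, {"x": 81, "y": -189, "z": -130, "rx": 0, "ry": 0, "rz": 0, "fingers": 1}, {"x": 81, "y": -189, "z": -130, "rx": 0, "ry": 0, "rz": 0, "fingers": 1}, {"x": 81, "y": -189, "z": -90, "rx": 0, "ry": 0, "rz": 0, "fingers": 1}, {"x": 81, "y": -189, "z": -72, "rx": 0, "ry": 0, "rz": 0, "fingers": 1}, {"x": 81, "y": -189, "z": -64, "rx": 0, "ry": 0, "rz": 0, "fingers": 1}, {"x": 81, "y": -189, "z": -59, "rx": 0, "ry": 0, "rz": 0, "fingers": 1}, {"x": 81, "y": -189, "z": -57, "rx": 0, "ry": 0, "rz": 0, "fingers": 1}, {"x": 81, "y": -189, "z": -57, "rx": 0, "ry": 0, "rz": 0, "fingers": 1}])

```text
time_s: 19.9
tool_pos: [0.6338, -0.0895, 0.0792]
tool_rot: [180.0, -0.0, 25.0]
force: [-0.0, 0.1, -1.4]
grip_width: 0.021
grasp_force: 25.0
```

Request:
drive_tool(moves=[{"x": 0, "y": 0, "z": 1, "rx": 0, "ry": 0, "rz": 0, "fingers": 1}, {"x": 0, "y": 0, "z": 2, "rx": 0, "ry": 0, "rz": 0, "fingers": 1}, {"x": 0, "y": 0, "z": 2, "rx": 0, "ry": 0, "rz": 0, "fingers": 1}])

```text
time_s: 20.27
tool_pos: [0.6336, -0.0895, 0.0771]
tool_rot: [180.0, -0.0, 25.0]
force: [-0.8, 0.7, 2.0]
grip_width: 0.0215
grasp_force: 25.0
```

The big lid is also home at the predicted height. Release, then on to the trough lid.

Request:
drive_tool(moves=[{"x": 0, "y": 0, "z": 0, "rx": 0, "ry": 0, "rz": 0, "fingers": -0.1}, {"x": 0, "y": 0, "z": 0, "rx": 0, "ry": 0, "rz": 0, "fingers": -0.1}, {"x": 0, "y": 0, "z": 0, "rx": 0, "ry": 0, "rz": 0, "fingers": -0.1}, {"x": 0, "y": 0, "z": 0, "rx": 0, "ry": 0, "rz": 0, "fingers": -0.1}, {"x": 0, "y": 0, "z": -30, "rx": 0, "ry": 0, "rz": 0, "fingers": -0.1}, {"x": 0, "y": 0, "z": -70, "rx": 0, "ry": 0, "rz": 0, "fingers": -0.1}, {"x": 0, "y": 0, "z": -75, "rx": 0, "ry": 0, "rz": 0, "fingers": -0.1}, {"x": 0, "y": 0, "z": -75, "rx": 0, "ry": 0, "rz": 0, "fingers": -0.1}])

```text
time_s: 21.28
tool_pos: [0.6333, -0.0895, 0.1515]
tool_rot: [180.0, -0.0, 25.0]
force: [0.0, -0.2, -0.5]
grip_width: 0.048
grasp_force: 0.0
```

```bash
python3 -c "
from snap import *
mv(.4325,-.303,.0205,-21.5)"
```

```text
t 21.27 at [ 0.6333 -0.0895  0.1515] [179.98  -0.    25.03] w 0.048 | mv x -272 y 109 z 131 rz 0.812
```

Request:
drive_tool(moves=[{"x": -272, "y": 109, "z": 0, "rx": 0, "ry": 0, "rz": 0.812, "fingers": -0.1}, {"x": -272, "y": 109, "z": 0, "rx": 0, "ry": 0, "rz": 0.812, "fingers": -0.1}, {"x": -272, "y": 109, "z": 0, "rx": 0, "ry": 0, "rz": 0.812, "fingers": -0.1}, {"x": -272, "y": 109, "z": 0, "rx": 0, "ry": 0, "rz": 0.812, "fingers": -0.1}, {"x": -272, "y": 109, "z": 0, "rx": 0, "ry": 0, "rz": 0.812, "fingers": -0.1}, {"x": -272, "y": 109, "z": 0, "rx": 0, "ry": 0, "rz": 0.812, "fingers": -0.1}, {"x": -272, "y": 109, "z": 0, "rx": 0, "ry": 0, "rz": 0.812, "fingers": -0.1}, {"x": -272, "y": 109, "z": 60, "rx": 0, "ry": 0, "rz": 0.812, "fingers": -0.1}, {"x": -272, "y": 109, "z": 100, "rx": 0, "ry": 0, "rz": 0.812, "fingers": -0.1}, {"x": -272, "y": 109, "z": 120, "rx": 0, "ry": 0, "rz": 0.812, "fingers": -0.1}, {"x": -272, "y": 109, "z": 130, "rx": 0, "ry": 0, "rz": 0.812, "fingers": -0.1}, {"x": -272, "y": 109, "z": 130, "rx": 0, "ry": 0, "rz": 0.812, "fingers": -0.1}, {"x": -272, "y": 109, "z": 130, "rx": 0, "ry": 0, "rz": 0.812, "fingers": 1}, {"x": -272, "y": 109, "z": 130, "rx": 0, "ry": 0, "rz": 0.812, "fingers": 1}, {"x": -272, "y": 109, "z": 130, "rx": 0, "ry": 0, "rz": 0.812, "fingers": 1}, {"x": -272, "y": 109, "z": 130, "rx": 0, "ry": 0, "rz": 0.812, "fingers": 1}, {"x": -272, "y": 109, "z": 130, "rx": 0, "ry": 0, "rz": 0.812, "fingers": 1}, {"x": -272, "y": 109, "z": 130, "rx": 0, "ry": 0, "rz": 0.812, "fingers": 1}, {"x": -272, "y": 109, "z": 130, "rx": 0, "ry": 0, "rz": 0.812, "fingers": 1}])

```text
time_s: 23.65
tool_pos: [0.4331, -0.3033, 0.0218]
tool_rot: [180.0, -0.0, -21.5]
force: [-0.6, 0.1, 3.0]
grip_width: 0.0115
grasp_force: 25.0
```

```bash
python3 -c "
from snap import *
mv(.56,0,.16,-6.6); mv(.6243,.2956,.16,-6.6); mv(.6243,.2956,.071,-6.6)"
```

```text
t 23.65 at [ 0.4331 -0.3033  0.0218] [ 1.7999e+02 -1.0000e-02 -2.1500e+01] w 0.0115 | mv x 7 y -329 z -138 rz -0.260
t 23.65 at [ 0.4331 -0.3033  0.0218] [ 1.7999e+02 -1.0000e-02 -2.1500e+01] w 0.0115 | mv x -42 y -627 z -138 rz -0.260
t 23.65 at [ 0.4331 -0.3033  0.0218] [ 1.7999e+02 -1.0000e-02 -2.1500e+01] w 0.0115 | mv x -42 y -627 z -49 rz -0.260
```

Request:
drive_tool(moves=[{"x": 0, "y": 0, "z": -50, "rx": 0, "ry": 0, "rz": 0, "fingers": 1}, {"x": 0, "y": 0, "z": -100, "rx": 0, "ry": 0, "rz": 0, "fingers": 1}, {"x": 0, "y": -30, "z": -138, "rx": 0, "ry": 0, "rz": 0, "fingers": 1}, {"x": 7, "y": -329, "z": -138, "rx": 0, "ry": 0, "rz": -0.26, "fingers": 1}, {"x": 7, "y": -329, "z": -138, "rx": 0, "ry": 0, "rz": -0.26, "fingers": 1}, {"x": 7, "y": -329, "z": -138, "rx": 0, "ry": 0, "rz": -0.26, "fingers": 1}, {"x": 7, "y": -329, "z": -138, "rx": 0, "ry": 0, "rz": -0.26, "fingers": 1}, {"x": 7, "y": -329, "z": -138, "rx": 0, "ry": 0, "rz": -0.26, "fingers": 1}, {"x": -42, "y": -627, "z": -138, "rx": 0, "ry": 0, "rz": -0.26, "fingers": 1}, {"x": -42, "y": -627, "z": -138, "rx": 0, "ry": 0, "rz": -0.26, "fingers": 1}, {"x": -42, "y": -627, "z": -138, "rx": 0, "ry": 0, "rz": -0.26, "fingers": 1}, {"x": -42, "y": -627, "z": -138, "rx": 0, "ry": 0, "rz": -0.26, "fingers": 1}, {"x": -42, "y": -627, "z": -138, "rx": 0, "ry": 0, "rz": -0.26, "fingers": 1}, {"x": -42, "y": -627, "z": -138, "rx": 0, "ry": 0, "rz": -0.26, "fingers": 1}, {"x": -42, "y": -627, "z": -138, "rx": 0, "ry": 0, "rz": -0.26, "fingers": 1}, {"x": -42, "y": -627, "z": -138, "rx": 0, "ry": 0, "rz": -0.26, "fingers": 1}])

```text
time_s: 25.65
tool_pos: [0.6243, 0.293, 0.1591]
tool_rot: [179.9, -0.0, -6.8]
force: [-0.6, -0.8, -0.4]
grip_width: 0.0115
grasp_force: 25.0
```

```bash
python3 -c "
from snap import *
mv(.6243,.2956,.0718,-6.6)"
```

```text
t 25.65 at [0.6243 0.293  0.1591] [ 1.799e+02 -1.000e-02 -6.760e+00] w 0.0115 | mv x -0 y -3 z 87 rz -0.003
```

Request:
drive_tool(moves=[{"x": 0, "y": 0, "z": 40, "rx": 0, "ry": 0, "rz": 0, "fingers": 1}, {"x": 0, "y": 0, "z": 65, "rx": 0, "ry": 0, "rz": 0, "fingers": 1}, {"x": 0, "y": 0, "z": 75, "rx": 0, "ry": 0, "rz": 0, "fingers": 1}, {"x": 0, "y": 0, "z": 81, "rx": 0, "ry": 0, "rz": 0, "fingers": 1}, {"x": 0, "y": 0, "z": 85, "rx": 0, "ry": 0, "rz": 0, "fingers": 1}, {"x": 0, "y": 0, "z": 85, "rx": 0, "ry": 0, "rz": 0, "fingers": 1}])

```text
time_s: 26.4
tool_pos: [0.624, 0.2956, 0.0751]
tool_rot: [-180.0, -0.0, -6.6]
force: [0.2, -0.6, -1.3]
grip_width: 0.0117
grasp_force: 25.0
```

Request:
drive_tool(moves=[{"x": 0, "y": 0, "z": 1, "rx": 0, "ry": 0, "rz": 0, "fingers": 1}, {"x": 0, "y": 0, "z": 2, "rx": 0, "ry": 0, "rz": 0, "fingers": 1}, {"x": 0, "y": 0, "z": 2, "rx": 0, "ry": 0, "rz": 0, "fingers": 1}])

```text
time_s: 26.78
tool_pos: [0.6236, 0.2955, 0.0725]
tool_rot: [180.0, 0.0, -6.6]
force: [0.5, -1.6, -1.6]
grip_width: 0.0119
grasp_force: 25.0
```

Request:
drive_tool(moves=[{"x": 0, "y": 0, "z": 1, "rx": 0, "ry": 0, "rz": 0, "fingers": 1}, {"x": 0, "y": 0, "z": 1.5, "rx": 0, "ry": 0, "rz": 0, "fingers": 1}, {"x": 0, "y": 0, "z": 1.5, "rx": 0, "ry": 0, "rz": 0, "fingers": 1}])

```text
time_s: 27.15
tool_pos: [0.6238, 0.2956, 0.0719]
tool_rot: [180.0, -0.0, -6.6]
force: [-2.9, -1.5, 5.4]
grip_width: 0.0117
grasp_force: 25.0
```

Contact came at 0.0719, where seating was predicted. I'll release and retreat to a viewing pose to check all four lids.

Request:
drive_tool(moves=[{"x": 0, "y": 0, "z": 0, "rx": 0, "ry": 0, "rz": 0, "fingers": -0.1}, {"x": 0, "y": 0, "z": 0, "rx": 0, "ry": 0, "rz": 0, "fingers": -0.1}, {"x": 0, "y": 0, "z": 0, "rx": 0, "ry": 0, "rz": 0, "fingers": -0.1}, {"x": 0, "y": 0, "z": 0, "rx": 0, "ry": 0, "rz": 0, "fingers": -0.1}, {"x": 0, "y": 0, "z": -40, "rx": 0, "ry": 0, "rz": 0, "fingers": -0.1}, {"x": -130, "y": 240, "z": -348, "rx": 0, "ry": 0, "rz": -0.115, "fingers": -0.1}, {"x": -130, "y": 240, "z": -348, "rx": 0, "ry": 0, "rz": -0.115, "fingers": -0.1}, {"x": -130, "y": 240, "z": -348, "rx": 0, "ry": 0, "rz": -0.115, "fingers": -0.1}, {"x": -130, "y": 240, "z": -348, "rx": 0, "ry": 0, "rz": -0.115, "fingers": -0.1}, {"x": -130, "y": 240, "z": -348, "rx": 0, "ry": 0, "rz": -0.115, "fingers": -0.1}, {"x": -130, "y": 240, "z": -348, "rx": 0, "ry": 0, "rz": -0.115, "fingers": -0.1}, {"x": -130, "y": 240, "z": -348, "rx": 0, "ry": 0, "rz": -0.115, "fingers": -0.1}, {"x": -130, "y": 240, "z": -348, "rx": 0, "ry": 0, "rz": -0.115, "fingers": -0.1}, {"x": -130, "y": 240, "z": -348, "rx": 0, "ry": 0, "rz": -0.115, "fingers": -0.1}, {"x": -130, "y": 240, "z": -348, "rx": 0, "ry": 0, "rz": -0.115, "fingers": -0.1}])

```text
time_s: 29.02
tool_pos: [0.4667, 0.0729, 0.4175]
tool_rot: [-180.0, 0.2, 0.1]
force: [0.2, -0.1, 0.1]
grip_width: 0.0476
grasp_force: 0.0
```

```bash
python3 - <<'E'
from snap import *
from h import *
s=snap("s6","scene"); c=snap("w6")
a=s["image"][130:470,140:500,::-1]; b=c["image"][:265,:,::-1]
t=np.vstack([cv2.resize(b,(640,265)),cv2.resize(a,(350,330)) if 0 else np.hstack([cv2.resize(a,(353,333)),np.zeros((333,287,3),np.uint8)])])
cv2.imwrite("pics/check.png",t)
m=((steel(c["image"])>.985)*255).astype(np.uint8); m[262:]=0
for k,(X,h) in dict(big=((.6335,-.089,.063),.063),small=((.4457,-.1035,.053),.053),trough=((.6243,.2956,.058),.058),narrow=((.624,.088,.043),.043)).items():
    p=proj(c,X); cs=[cv2.convexHull(q) for q in cv2.findContours(m,0,1)[0] if cv2.contourArea(q)>200]
    q=max(cs,key=lambda q:cv2.pointPolygonTest(q,tuple(map(float,p)),True))
    r=cv2.minAreaRect(np.array([1000*onz(c,v,h)[:2] for v in q[:,0].astype(float)],np.float32)); print(k,np.round(r[0],1),np.round(r[1],1),round(r[2],1),"px",p.round())
mv(.5,.05,.42,0)
E
```

```text
big [627.3 -84.5] [103.5 125.1] 0.1 px [456.  44.]
small [447.5 -98.2] [82.3 91.9] 0.1 px [452. 206.]
trough [622.1 288.4] [ 99.  120.3] 83.6 px [121.  53.]
narrow [626.6  89.9] [133.4  61.1] 25.0 px [301.  56.]
t 29.12 at [0.4668 0.0727 0.4178] [-1.7998e+02  1.3000e-01  8.0000e-02] w 0.0476 | mv x 33 y 23 z -2 rz 0.001
```

View pics/check.png

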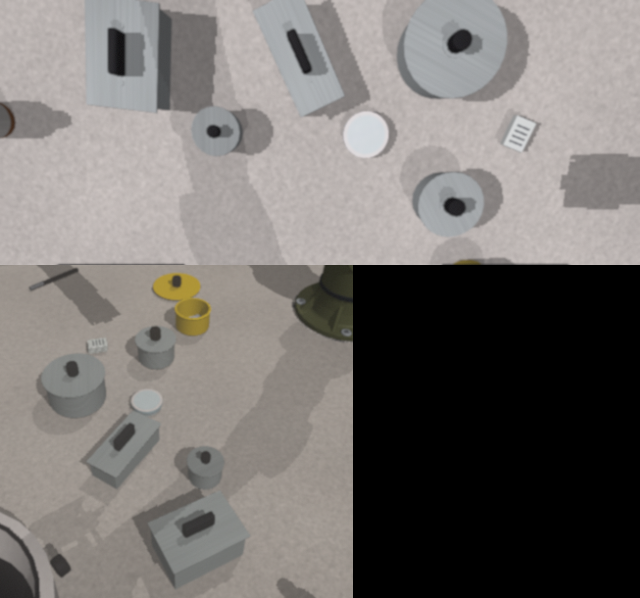

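The check picture shows all four lids flat on their own pots: trough lid at wrist pixel (121,53), narrow lid (301,56), big lid (456,44) and small lid (452,206). The jar (215,132), the glass dish (366,134) and the yellow look-alikes are where they were, and the gripper is clear. I'm handing the job in.

```bash
python3 -c "
from cell import workorder
print(workorder.sign_off())"
```

```text
the job is handed in; nothing more can be done
None
```

I set all four lids on their matching pots and handed the job in at about 29 s of the 99 s allowed; sign-off gave no verdict, but each lid touched down at its predicted seating height and the last pictures show all four lying flat.

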